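# Find the full glaze jar by weight

## Robot

A 7-joint arm with a two-finger parallel gripper is mounted at the origin on a cart in front of the work surface, level with it; the furniture and walls round the work are solid. World frame = base frame: x ahead of the robot, y to its left, z up, the work surface at z = 0. Lengths are in m, angles in rad, forces in N, time in s.
With the tool pointing down it reaches from about 0.425 to 0.95 m from the base axis. Payload 4.7 kg.
Tool frame: the origin (TCP) lies at the very end of the fingers, on their centre line; the grasp point (between the pads) lies 19 mm behind it; y points along the fingers, x is the direction in which the jaws open and shut, and the axes are right-handed (so a half turn about y gives the same grasp; the last joint's range is limited). The gripper opens to 85 mm and grips with 20 to 120 N. Pads are 22 mm wide; open, the fingers measure 114 mm over their backs; the gripper's body (76 mm by 85 mm) begins 54 mm behind the grasp point. The pads swing forward as they close: fully open they stand 13 mm farther back than shut.
Start: joints at [-1.233, 0.469, -0.049, 1.532, 0.024, 1.141, -0.082], TCP at [0.242, 0.63, 0.231] pointing down, gripper open.
Joint ranges: [-2.59, 2.59], [-0.33, 1.99], [-1.39, 1.29], [0.1, 2.45], [-1.04, 4.18], [0.21, 1.99], [-2.66, 2.66]. Speed limits (rad/s): [2.57, 2.57, 3.14, 3.14, 3.14, 3.14, 3.14].

## Interface

Orientations are given as [roll, pitch, yaw] about the fixed x, y, z axes, in that order (R = Rz(yaw) Ry(pitch) Rx(roll)).
In Python, from cell import r gives the robot as it stands. The module is installed in compiled form; this text tells all that it offers.
- The arm moves only by the shell command python3 -m crank 'ROWS' [FORCE]. ROWS is JSON, a list of rows, each a list of 7 numbers: the shift along the world's x, y, z in mm, then the turn, a rotation vector about the world's x, y, z in rad, then the finger opening in mm, from 0 to 85.4. A call has exactly 10 rows; each row shifts and turns the commanded pose from where the row before left it; what a row does not reach is not made up. A row lasts 1/10 s, in which the tool goes at most 50 mm and 8.59 degrees, less where a joint would pass 70% of its speed; a pose out of reach is approached as far as the arm can. A call is refused whole if a number of a shift passes 50 or a number of a turn 0.15, either way. A call with a gripper value outside its range is refused whole. The fingers move at their own pace and stop on an object; FORCE is the grip in N (left out, the last holds). Time passes only in rows, so rows that do not move let the fingers close, or fill a call up. It gives the time, the measured TCP pose, the force and the opening at its end, in the units of the state.
- r.get_state(): the state, without advancing time (a new reading comes with each control period).
- r.get_image(name): name is "scene" or "side" or "wrist"; returns the picture (480x640x3 uint8, blue, green, red); there is no depth.
- r.camera_info(name): a dict with "fx", "fy", "cx", "cy" (pixels), "T" (4x4, takes a point from camera to world coordinates); the wrist camera has in their place "tool_from_camera" (4x4, takes a point from camera to tool coordinates, whose origin is the TCP and whose axes are the tool frame's). Camera axes: x right, y down, z forward; pixel columns grow to the right and rows downward; lengths in m; the calibration is good to about 2 mm. A picture is of the moment at which its call begins: read the wrist's pose just before it. camera_info takes no time and is no camera call.
- r.close_job(): hands the job in, once; it reports no verdict.
The state is a dict: "time": time; "joint_pos": joint angles; "joint_vel": joint speeds; "joint_torque": joint torques, N m; "eef_pos": TCP position; "orientation": TCP orientation; "force": force on the tool from outside, world axes, zero at the start; "ft_torque": the same for the moment, N m; "gripper_width": finger opening in m.
Only numpy, scipy, OpenCV 4.12 (cv2) and the standard library are available. Lean on these libraries where they do the work, as an engineer would, in place of code of your own. Each camera call takes 0.05 s, during which the arm holds its last target.

## Task

Three look-alike glaze jars stand in the wooden carrier, and only one is still full. Fold the carrier's handle right down out of the way to either side, then go along the row from your left to your right, lifting each jar in turn right out of its hole to feel its weight and setting the lighter ones back upright in the carrier. Finish while holding the heaviest jar up, upright and at least 15 cm above the table, the other two standing in the carrier; do not tip a jar over, and leave the pot, bowl and stamp nearby undisturbed.

Things in the scene. Friction and masses are not known exactly. Their poses are not given: they have to be found in the camera images.
- carrier: wooden jar carrier, fixed on the table, 348 mm long (its y), 96 mm deep (its x); origin at the centre of its underside. Base board 10 mm thick; deck (z 22 to 30 mm) with three 64 mm round holes in a row along y, 100 mm apart. End cheeks 12 mm thick, inner faces 162 mm from the centre, 72 mm tall. Before and behind the row nothing stands above the deck: fingers closing along its x have the most room.
- pocket_left (a point): centre of the left (carrier's +y) pocket's floor, 10 mm above the table: where the centre of a standing jar's underside is
- pocket_middle (a point): the same point of the middle pocket
- pocket_right (a point): the same point of the right (carrier's -y) pocket
- handle (a joint): angle of the carrier's handle (rad): 0 upright over the jars, positive leans to the carrier's +x (away from the robot), negative to -x; stops at +1.65 and -1.65, folded down. Its axis runs along the carrier's y, 56 mm above the table, midway across. Starts within 0.2 of 0; light friction holds it (1 N at the grip moves it); past about 0.5 either way it falls to its stop by itself.
- handle_grip (a point): middle of the handle's crossbar: a round wooden bar 22 mm thick, 328 mm long along the carrier's y, 125 mm from the swing axis: about 181 mm above the table when upright; folded, about 46 mm above the table and 125 mm from the carrier's middle. Flat steel arms at its ends, outside the end cheeks.
- jar_a: closed screw-lid glaze jar: white round body 56 mm across, 55 mm tall, red lid 55 mm across, 70 mm tall in all; origin at the centre of its underside, z up. The three jars look alike and stand in the three pockets in any order; two are nearly empty (0.15 to 0.26 kg), one is full (0.45 to 0.57 kg); only weight tells which. Rigid; grip round body or lid.
- jar_b: closed screw-lid glaze jar: white round body 56 mm across, 55 mm tall, red lid 55 mm across, 70 mm tall in all; origin at the centre of its underside, z up. The three jars look alike and stand in the three pockets in any order; two are nearly empty (0.15 to 0.26 kg), one is full (0.45 to 0.57 kg); only weight tells which. Rigid; grip round body or lid.
- jar_c: closed screw-lid glaze jar: white round body 56 mm across, 55 mm tall, red lid 55 mm across, 70 mm tall in all; origin at the centre of its underside, z up. The three jars look alike and stand in the three pockets in any order; two are nearly empty (0.15 to 0.26 kg), one is full (0.45 to 0.57 kg); only weight tells which. Rigid; grip round body or lid.
- pinch_pot: bystander: raw clay pinched cup, 72 mm across, 64 mm tall, to the right of the carrier; origin at the centre of its underside
- water_bowl: bystander: glazed bowl, 133 mm across, 48 mm tall, to the left of the carrier; origin at the centre of its underside
- stamp: bystander: small pale pottery stamp, 31 mm across, 53 mm tall, standing at the front left; origin at the centre of its underside
There are look-alikes about, which are no part of the job. What is shaped like the jar_a but green or yellow is not meant.

How it is judged:
On the way, in this order (a step that is already met when the one before it is completed fails the run):
1. the carrier's handle is folded down to one side ((value of joint handle above 1.3 rad or value of joint handle below -1.3 rad)), for 0.2 s.
2. the jar from the left pocket is lifted clear of the deck (((height (world z) of jar_a above 0.035 m and horizontal distance between each of jar_b, jar_c and pocket_left above 0.05 m) or (height (world z) of jar_b above 0.035 m and horizontal distance between each of jar_a, jar_c and pocket_left above 0.05 m) or (height (world z) of jar_c above 0.035 m and horizontal distance between each of jar_a, jar_b and pocket_left above 0.05 m))), for 0.2 s.
3. the jar from the middle pocket is lifted clear of the deck (((height (world z) of jar_a above 0.035 m and horizontal distance between each of jar_b, jar_c and pocket_middle above 0.05 m) or (height (world z) of jar_b above 0.035 m and horizontal distance between each of jar_a, jar_c and pocket_middle above 0.05 m) or (height (world z) of jar_c above 0.035 m and horizontal distance between each of jar_a, jar_b and pocket_middle above 0.05 m))), for 0.2 s.
4. the jar from the right pocket is lifted clear of the deck (((height (world z) of jar_a above 0.035 m and horizontal distance between each of jar_b, jar_c and pocket_right above 0.05 m) or (height (world z) of jar_b above 0.035 m and horizontal distance between each of jar_a, jar_c and pocket_right above 0.05 m) or (height (world z) of jar_c above 0.035 m and horizontal distance between each of jar_a, jar_b and pocket_right above 0.05 m))), for 0.2 s.
At the end, for the whole second after the job is handed in: One jar is held still in the fingers alone, upright within 0.3 rad, underside over 150 mm up; the other two stand on the floors of pockets within 10 mm of their centres and are the light ones (each presses on the carrier with 0.8 to 3.4 N, a full one with over 4.4); handle folded beyond 1.3 rad ((value of joint handle above 1.3 rad or value of joint handle below -1.3 rad) and ((height (world z) of jar_a above 0.15 m and angle between jar_a's own z axis and vertical below 0.3 rad and contact force between jar_a and the fingers above 1 N and linear speed of jar_a below 0.05 m/s and contact force between jar_a and carrier below 0.1 N and contact force between jar_a and jar_b below 0.1 N and contact force between jar_a and jar_c below 0.1 N and (height (world z) of jar_b below 0.016 m and angle between jar_b's own z axis and vertical below 0.12 rad and (horizontal distance between jar_b and pocket_left below 0.01 m or horizontal distance between jar_b and pocket_middle below 0.01 m or horizontal distance between jar_b and pocket_right below 0.01 m)) and (height (world z) of jar_c below 0.016 m and angle between jar_c's own z axis and vertical below 0.12 rad and (horizontal distance between jar_c and pocket_left below 0.01 m or horizontal distance between jar_c and pocket_middle below 0.01 m or horizontal distance between jar_c and pocket_right below 0.01 m)) and contact force between jar_b and carrier between 0.8 and 3.4 N and contact force between jar_c and carrier between 0.8 and 3.4 N) or (height (world z) of jar_b above 0.15 m and angle between jar_b's own z axis and vertical below 0.3 rad and contact force between jar_b and the fingers above 1 N and linear speed of jar_b below 0.05 m/s and contact force between jar_b and carrier below 0.1 N and contact force between jar_b and jar_a below 0.1 N and contact force between jar_b and jar_c below 0.1 N and (height (world z) of jar_a below 0.016 m and angle between jar_a's own z axis and vertical below 0.12 rad and (horizontal distance between jar_a and pocket_left below 0.01 m or horizontal distance between jar_a and pocket_middle below 0.01 m or horizontal distance between jar_a and pocket_right below 0.01 m)) and (height (world z) of jar_c below 0.016 m and angle between jar_c's own z axis and vertical below 0.12 rad and (horizontal distance between jar_c and pocket_left below 0.01 m or horizontal distance between jar_c and pocket_middle below 0.01 m or horizontal distance between jar_c and pocket_right below 0.01 m)) and contact force between jar_a and carrier between 0.8 and 3.4 N and contact force between jar_c and carrier between 0.8 and 3.4 N) or (height (world z) of jar_c above 0.15 m and angle between jar_c's own z axis and vertical below 0.3 rad and contact force between jar_c and the fingers above 1 N and linear speed of jar_c below 0.05 m/s and contact force between jar_c and carrier below 0.1 N and contact force between jar_c and jar_a below 0.1 N and contact force between jar_c and jar_b below 0.1 N and (height (world z) of jar_a below 0.016 m and angle between jar_a's own z axis and vertical below 0.12 rad and (horizontal distance between jar_a and pocket_left below 0.01 m or horizontal distance between jar_a and pocket_middle below 0.01 m or horizontal distance between jar_a and pocket_right below 0.01 m)) and (height (world z) of jar_b below 0.016 m and angle between jar_b's own z axis and vertical below 0.12 rad and (horizontal distance between jar_b and pocket_left below 0.01 m or horizontal distance between jar_b and pocket_middle below 0.01 m or horizontal distance between jar_b and pocket_right below 0.01 m)) and contact force between jar_a and carrier between 0.8 and 3.4 N and contact force between jar_b and carrier between 0.8 and 3.4 N))); the arm keeps its last pose, push and grip.
It fails at once if a jar is tipped over (leans more than 0.7 rad) (angle between any of jar_a, jar_b, jar_c's own z axis and vertical above 0.7 rad).
It fails at once if the pinch pot, the bowl or the stamp is pushed more than 20 mm or knocked over (distance of any of pinch_pot, water_bowl, stamp from where it was at the start of the episode above 0.02 m or angle between any of pinch_pot, water_bowl, stamp's own z axis and vertical above 0.5 rad).
It also fails if it takes over 72 s, if anything falls off the work surface, if the arm or the gripper's body presses on something with over 40 N, if the wrist force passes 120 N, or if a joint passes its speed limit or range.

## Working session

There is one attempt and no reset: what is moved stays moved. The work goes in short steps, Python scripts to look and compute and a shell command to move; the robot and the scene stay as the last step left them, time stands still between calls to the robot, and variables do not carry over. Pictures are saved under pics/ and viewed, and the job is handed in when it is done.

```bash
mkdir -p pics; python3 - <<'E'
from cell import r
import cv2,json
s=r.get_state(); print(s)
for n in ["scene","side","wrist"]:
    cv2.imwrite(f"pics/{n}0.png",r.get_image(n)); print(n,{k:(v.tolist() if hasattr(v,'tolist') else v) for k,v in r.camera_info(n).items()})
E
```

```text
{'time': 0.0, 'joint_pos': array([-1.23291234,  0.46944447, -0.04857742,  1.53371683,  0.02409983,
        1.14098027, -0.08229976]), 'joint_vel': array([ 0.00133043, -0.00093082, -0.000973  ,  0.00127776, -0.0020701 ,
        0.00063822,  0.00029854]), 'joint_torque': array([-9.88768588e-04, -5.10295129e+01, -4.72361944e-02, -2.37722433e+01,
        1.05688474e-02,  7.39282113e-03,  1.88008691e-06]), 'eef_pos': array([0.24185353, 0.6295513 , 0.23024962]), 'orientation': array([-1.5708764 ,  0.0019617 ,  1.20402892]), 'force': array([-0.5577671 ,  0.2749209 , -0.49516777]), 'ft_torque': array([ 0.02069797, -0.02287898,  0.02002317]), 'gripper_width': 0.085168541952858}
scene {'fx': 591.6010213554966, 'fy': 591.6010213554966, 'cx': 321.85170386738446, 'cy': 241.39251873780077, 'T': [[-0.7420431123765221, -0.30191384406060845, 0.5985148704410871, -0.25145060812358927], [-0.6702517393485141, 0.3496057091529212, -0.6546284854999628, 1.1353205498192904], [-0.011602813230256942, -0.8869181917698103, -0.4617807876394537, 0.7840382199546182], [0.0, 0.0, 0.0, 1.0]]}
side {'fx': 589.0896094122304, 'fy': 589.0896094122304, 'cx': 326.605480354408, 'cy': 254.68152497671886, 'T': [[0.8391804394420663, -0.32600548788892586, 0.4353120856628308, -0.1563083396422446], [-0.5433722746326496, -0.46894047241754183, 0.6963055396084056, -1.0963450774034615], [-0.02286397206000674, -0.8208625068762222, -0.5706680152124555, 1.158851304036772], [0.0, 0.0, 0.0, 1.0]]}
wrist {'fx': 384.5646238966569, 'fy': 384.5646238966569, 'cx': 317.7665480665089, 'cy': 240.94196543800095, 'tool_from_camera': [[0.9999994431837459, 0.0010415052016103233, -0.00016999738696179759, -0.0002844947340014947], [0.0004696046313475542, -0.29492752352856955, 0.9555195107044094, -0.14298722961741842], [0.0009450416322958696, -0.9555190584871756, -0.2949278484037971, 0.07477400261004125], [0.0, 0.0, 0.0, 1.0]]}
```

View pics/scene0.png

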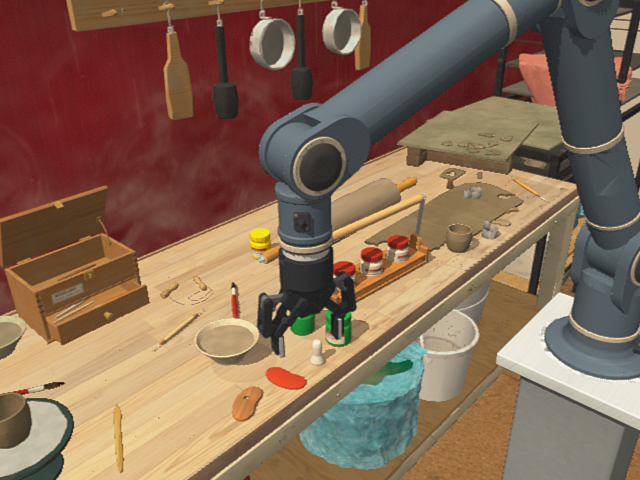

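View pics/side0.png

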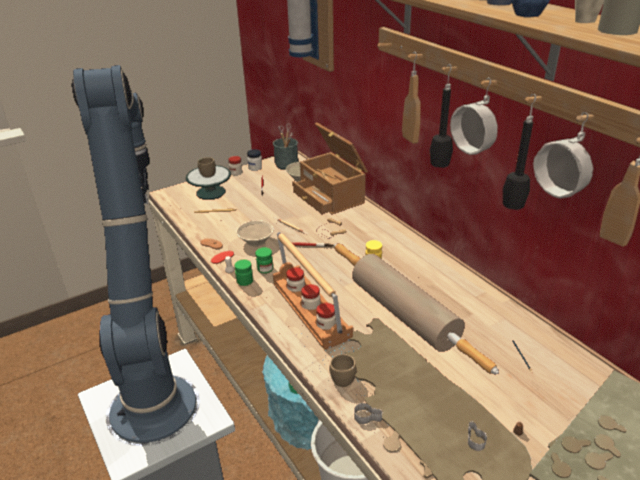

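View pics/wrist0.png

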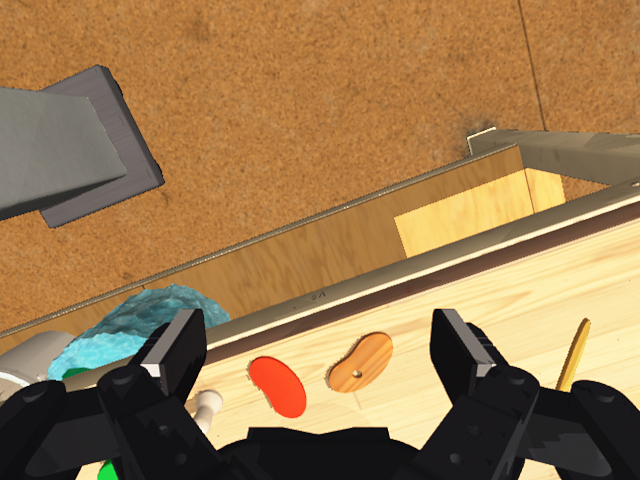

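Side view: the jars' red lids are at (296,274), (310,293) and (326,314) in the carrier. Look-alikes are green at (243,271) and (264,259), yellow at (373,248), and two far jars at (235,163) and (254,158). I choose the three in the carrier. The close crop below checks that choice.

```bash
python3 - <<'E'
import cv2
a=cv2.imread("pics/side0.png")[215:385,205:405]; cv2.imwrite("pics/sidecrop.png",cv2.resize(a,None,fx=4,fy=3.5 and 4,interpolation=cv2.INTER_CUBIC)[:,:800][:600])
a=cv2.imread("pics/side0.png")[335:395,305:405]; cv2.imwrite("pics/sidecrop2.png",cv2.resize(a,None,fx=6,fy=6,interpolation=cv2.INTER_CUBIC))
a=cv2.imread("pics/scene0.png")[170:370,240:500]; cv2.imwrite("pics/scenecrop.png",cv2.resize(a,None,fx=3,fy=3,interpolation=cv2.INTER_CUBIC))
E
```

```text
(no output)
```

View pics/sidecrop.png

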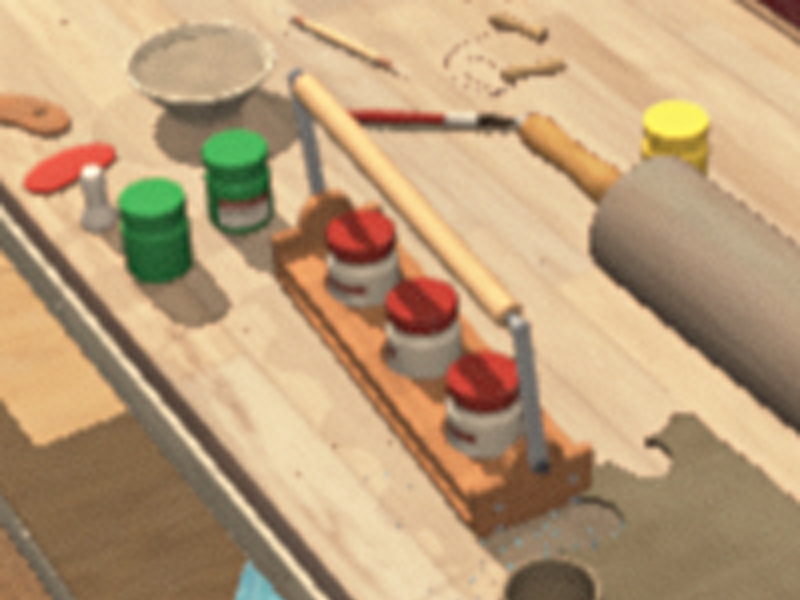

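View pics/scenecrop.png

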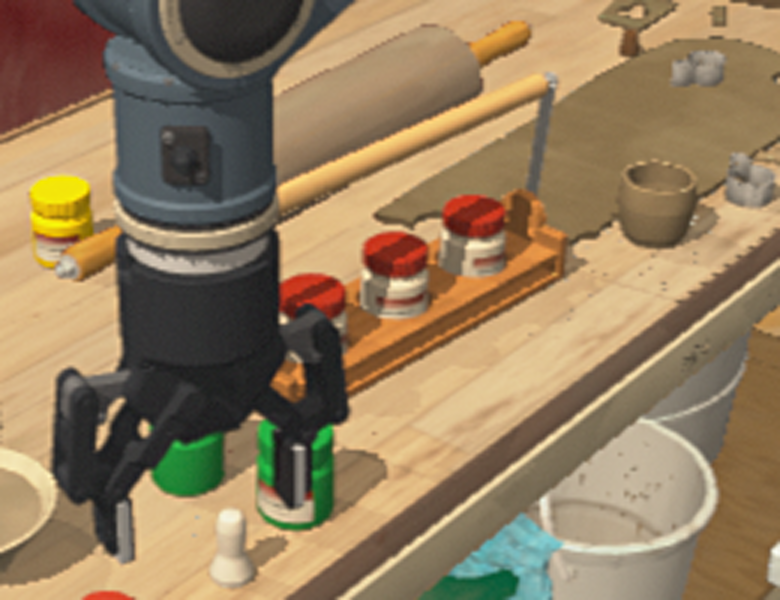

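```bash
cat > h.py <<'E'
from cell import r
import numpy as np, cv2
def ray(n,uv,z):
    c=r.camera_info(n);T=np.array(c["T"])
    d=T[:3,:3]@np.array([(uv[0]-c["cx"])/c["fx"],(uv[1]-c["cy"])/c["fy"],1])
    o=T[:3,3]; return o+d*(z-o[2])/d[2]
def tri(a,b):
    A=[];B=[]
    for n,uv in (("side",a),("scene",b)):
        c=r.camera_info(n);T=np.array(c["T"]);M=np.linalg.inv(T)
        P=np.array([[c["fx"],0,c["cx"]],[0,c["fy"],c["cy"]],[0,0,1]])@M[:3]
        for i in (0,1): A.append(P[i,:3]-uv[i]*P[2,:3]); B.append(uv[i]*P[2,3]-P[i,3])
    return np.linalg.lstsq(np.array(A),np.array(B),rcond=None)[0]
def proj(n,X):
    c=r.camera_info(n);M=np.linalg.inv(np.array(c["T"]));p=M[:3,:3]@np.array(X)+M[:3,3]
    return c["fx"]*p[0]/p[2]+c["cx"],c["fy"]*p[1]/p[2]+c["cy"]
E
python3 - <<'E'
from h import *
np.set_printoptions(precision=4,suppress=True)
s=lambda x,y:(205+x/4,215+y/4)
c=lambda x,y:(240+x/3,170+y/3)
for p in [(361,232),(422,302),(485,378)]: print("lid side",ray("side",s(*p),.08))
for p in [(314,295),(395,252),(474,212)]: print("lid scene",ray("scene",c(*p),.08))
for n,p in dict(green1=(153,198),green2=(236,148)).items(): print(n,ray("side",s(*p),.07))
print("yellow",ray("side",s(676,122),.07))
print("stamp",ray("side",s(92,172),.053),"pot",ray("side",s(552,580),.064))
print("bowl",ray("side",s(200,65),.048))
print("bar R end",tri(s(520,312),c(550,82)))
print("bar L end side", ray("side",s(295,80),.18))
print("roller near end",ray("side",s(600,240),.04), "handle",ray("side",s(540,130),.03), ray("side",s(800,410),.0))
E
```

```text
lid side [0.5337 0.1922 0.08  ]
lid side [0.5268 0.0916 0.08  ]
lid side [ 0.5181 -0.0076  0.08  ]
lid scene [0.5276 0.2044 0.08  ]
lid scene [0.5227 0.1068 0.08  ]
lid scene [0.5153 0.0061 0.08  ]
green1 [0.4267 0.3378 0.07  ]
green2 [0.5142 0.3622 0.07  ]
yellow [0.8318 0.1874 0.07  ]
stamp [0.4107 0.422  0.053 ] pot [ 0.4542 -0.1856  0.064 ]
bowl [0.5624 0.5246 0.048 ]
bar R end [ 0.5027 -0.0728  0.1834]
bar L end side [0.5272 0.2707 0.18  ]
roller near end [0.7098 0.1229 0.04  ] handle [0.7657 0.291  0.03  ] [ 0.7414 -0.0904  0.    ]
```

The crop confirms three red-lid, white jars in the carrier, with centres near (0.53,0.20), (0.525,0.10) and (0.517,0.0). The bar leans slightly toward the robot. I'll go to the far side of the bar and push it toward -x.

```bash
python3 -m crank '[[18,-26,3,0,0,-0.064,0],[18,-26,3,0,0,-0.064,0],[18,-26,3,0,0,-0.064,0],[18,-26,3,0,0,-0.064,0],[18,-26,3,0,0,-0.064,0],[18,-26,3,0,0,-0.064,0],[18,-26,3,0,0,-0.064,0],[18,-26,3,0,0,-0.064,0],[18,-26,3,0,0,-0.064,0],[18,-26,3,0,0,-0.064,0]]' 40
python3 -m crank '[[18,-27,0,0,0,-0.064,0],[18,-27,0,0,0,-0.064,0],[18,-27,0,0,0,-0.064,0],[18,-27,0,0,0,-0.064,0],[18,-27,0,0,0,-0.064,0],[18,-27,0,0,0,-0.064,0],[18,-27,0,0,0,-0.064,0],[18,-27,0,0,0,-0.064,0],[18,-27,0,0,0,-0.064,0],[18,-27,0,0,0,-0.064,0]]'
python3 - <<'E'
from h import *
cv2.imwrite("pics/scene1.png",r.get_image("scene"))
E
```

```text
time: 1.15
eef_pos: [0.4228, 0.3684, 0.2614]
orientation: [-1.571, 0.0, 0.56]
force: [0.4, -0.5, 0.0]
gripper_width: 0.0
time: 2.15
eef_pos: [0.6025, 0.0986, 0.2613]
orientation: [-1.571, 0.0, -0.08]
force: [0.5, 0.2, -0.4]
gripper_width: 0.0006
```

View pics/scene1.png

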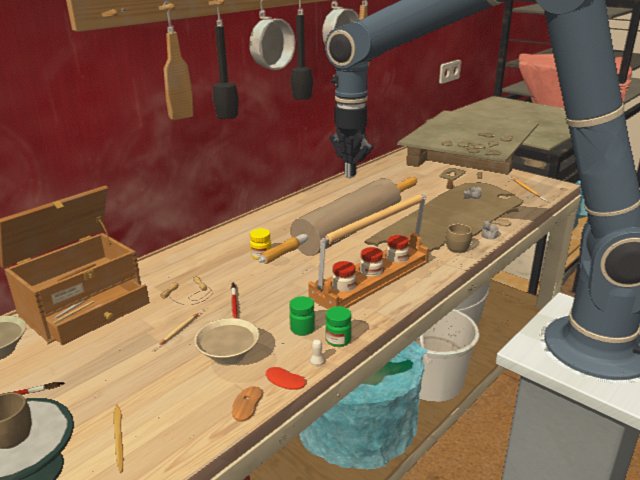

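The scene view is now unobstructed: bar from (323,240) to (421,200), tool beyond it. Next I descend and push.

```bash
python3 -m crank '[[0,0,-25,0,0,0,0],[0,0,-30,0,0,0,0],[0,0,-30,0,0,0,0],[0,0,-26,0,0,0,0],[-10,0,0,0,0,0,0],[-10,0,0,0,0,0,0],[-10,0,0,0,0,0,0],[-10,0,0,0,0,0,0],[-10,0,0,0,0,0,0],[-10,0,0,0,0,0,0]]'
python3 -m crank '[[-12,0,0,0,0,0,0],[-12,0,0,0,0,0,0],[-12,0,0,0,0,0,0],[-12,0,0,0,0,0,0],[-12,0,0,0,0,0,0],[-12,0,0,0,0,0,0],[-12,0,0,0,0,0,0],[-10,0,0,0,0,0,0],[0,0,0,0,0,0,0],[0,0,0,0,0,0,0]]'
python3 - <<'E'
from h import *
cv2.imwrite("pics/scene2.png",r.get_image("scene"))
cv2.imwrite("pics/side2.png",r.get_image("side"))
E
```

```text
time: 3.2
eef_pos: [0.5415, 0.1003, 0.1512]
orientation: [-1.57, -0.001, -0.076]
force: [-0.4, -0.2, 1.7]
gripper_width: -0.0001
time: 4.2
eef_pos: [0.4483, 0.1003, 0.1505]
orientation: [-1.57, -0.001, -0.076]
force: [-0.7, 0.0, 0.1]
gripper_width: 0.0003
```

View pics/side2.png

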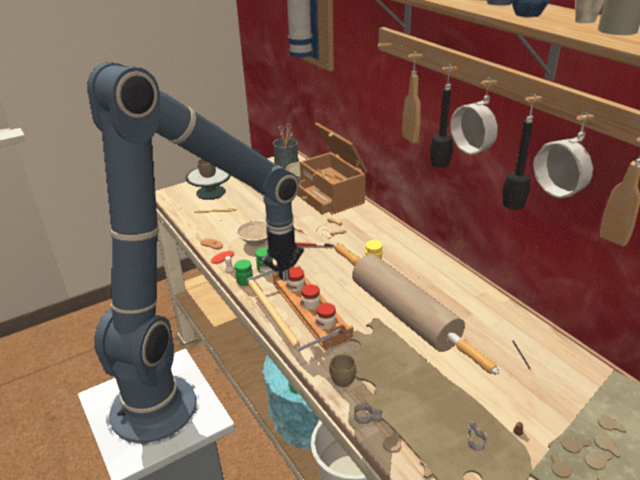

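The side view shows the handle folded toward the robot, with the bar from (255,280) to (298,346). Now I take a wrist view from above the row.

```bash
python3 -m crank '[[0,0,25,0,0,0,85],[0,0,25,0,0,0,85],[15,0,25,0,0,0,85],[15,2,25,0,0,0,85],[15,4,10,0,0,0,85],[15,4,0,0,0,0,85],[12,4,0,0,0,0,85],[5,4,0,0,0,0,85],[0,2,0,0,0,0,85],[0,0,0,0,0,0,85]]'
python3 - <<'E'
from h import *
s=r.get_state(); print(s["eef_pos"],s["orientation"])
im=r.get_image("wrist")
cv2.imwrite("pics/wrist3.png",im)
np.save("w3.npy",np.r_[s["eef_pos"],s["orientation"]])
E
```

```text
time: 5.3
eef_pos: [0.5244, 0.1204, 0.2598]
orientation: [-1.571, 0.001, -0.075]
force: [-0.4, 0.2, 0.2]
gripper_width: 0.085
[0.52441973 0.12039909 0.25976925] [-1.57130170e+00  1.37615600e-03 -7.54324669e-02]
```

View pics/wrist3.png

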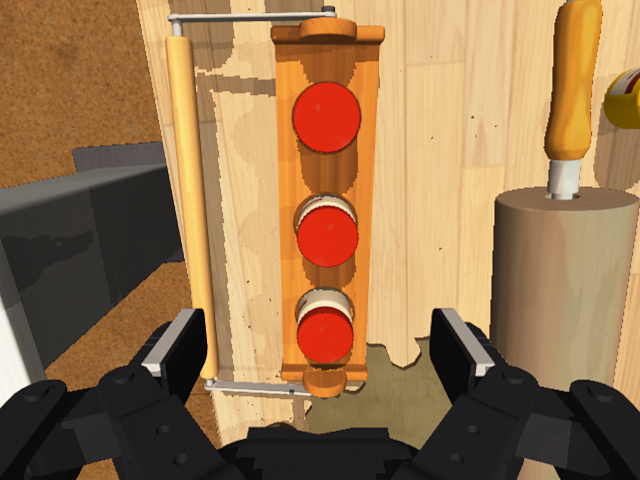

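Wrist view: the lids are at about (327,117), (328,236) and (325,334), and the handle is folded left. I'll segment the red for exact positions.

```bash
cat >> h.py <<'E'
from scipy.spatial.transform import Rotation as Ro
def wray(p,rpy,uv,z):
    c=r.camera_info("wrist");Tc=np.array(c["tool_from_camera"])
    Rm=Ro.from_euler("xyz",rpy).as_matrix()
    o=Rm@Tc[:3,3]+p; d=Rm@Tc[:3,:3]@np.array([(uv[0]-c["cx"])/c["fx"],(uv[1]-c["cy"])/c["fy"],1])
    return o+d*(z-o[2])/d[2]
def reds(im):
    h=cv2.cvtColor(im,cv2.COLOR_BGR2HSV)
    m=(((h[...,0]<4)|(h[...,0]>174))&(h[...,1]>190)&(h[...,2]>110)).astype(np.uint8)
    m=cv2.morphologyEx(m,cv2.MORPH_OPEN,np.ones((3,3)))
    n,l,st,ce=cv2.connectedComponentsWithStats(m); out=[]
    for i in range(1,n):
        if st[i,4]>800:
            cs=max(cv2.findContours((l==i).astype(np.uint8),cv2.RETR_EXTERNAL,cv2.CHAIN_APPROX_NONE)[0],key=len)
            out.append((cs,st[i]))
    return out
E
python3 - <<'E'
from h import *
np.set_printoptions(precision=4,suppress=True)
w=np.load("w3.npy"); im=cv2.imread("pics/wrist3.png"); P=[]
for cs,st in reds(im):
    X=np.array([wray(w[:3],w[3:],q[0],.08) for q in cs]).astype(np.float32)
    (c,rad)=cv2.minEnclosingCircle(np.ascontiguousarray(X[:,:2])); e=cv2.fitEllipse(np.ascontiguousarray(X[:,:2]*1000))
    print(st,c,rad,e); P.append(e[0])
P=np.array(P);d=P[0]-P[-1];print(P,d/2,np.linalg.norm(d)/2,np.arctan2(-d[0],d[1]))
for n,p in (("side",(.08)),): pass
for x in P: print(proj("side",[x[0]/1e3,x[1]/1e3,.08]),proj("scene",[x[0]/1e3,x[1]/1e3,.08]))
E
```

```text
Traceback (most recent call last):
IndexError: index 0 is out of bounds for axis 0 with size 0
```

```bash
python3 - <<'E'
import cv2
im=cv2.imread("pics/wrist3.png");h=cv2.cvtColor(im,cv2.COLOR_BGR2HSV)
print(h[117,327],h[236,328],h[334,325],h[160,327],h[100,100])
E
sed -i 's/(h\[...,0\]<4)/(h[...,0]<7)/' h.py
python3 - <<'E'
from h import *
np.set_printoptions(precision=4,suppress=True)
w=np.load("w3.npy"); im=cv2.imread("pics/wrist3.png"); P=[]
for cs,st in reds(im):
    X=np.array([wray(w[:3],w[3:],q[0],.08) for q in cs]).astype(np.float32)
    e=cv2.fitEllipse(np.ascontiguousarray(X[:,:2]*1000))
    print(st,e); P.append(e[0])
P=np.array(P);d=P[0]-P[-1];print(d/2,np.linalg.norm(d)/2,np.arctan2(-d[0],d[1]))
for x in P: print(proj("side",[x[0]/1e3,x[1]/1e3,.08]),proj("scene",[x[0]/1e3,x[1]/1e3,.08]))
E
```

```text
[  4 237 222] [  4 236 224] [  4 237 224] [ 13 200 168] [ 15 169 154]
[ 293   82   67   71 3708] ((537.3015747070312, 197.70632934570312), (52.78887939453125, 52.965110778808594), 22.66619110107422)
[ 297  206   61   61 2911] ((531.4102783203125, 98.63715362548828), (52.336978912353516, 54.89162826538086), 179.74615478515625)
[ 297  307   56   56 2447] ((522.6165161132812, 1.483860969543457), (51.97719192504883, 59.24339294433594), 177.2144012451172)
[ 7.3425 98.1112] 98.38560367443863 -0.07469957040749882
(np.float64(295.37333655484343), np.float64(271.73072104635463)) (np.float64(343.3686150460472), np.float64(265.91802348570826))
(np.float64(310.57821089305503), np.float64(288.7410198167576)) (np.float64(370.9102305041719), np.float64(251.69408248517715))
(np.float64(325.8592818440123), np.float64(307.2185935277458)) (np.float64(396.7306732167825), np.float64(239.19985604409808))
```

```bash
python3 -m crank '[[2,14,0,0,0,0,85],[2,17,0,0,0,0,85],[3,17,-10,0,0,0,85],[3,17,-20,0,0,0,85],[3,12,-25,0,0,0,85],[0,0,-25,0,0,0,85],[0,0,-25,0,0,0,85],[0,0,-25,0,0,0,85],[0,0,-15,0,0,0,85],[0,0,0,0,0,0,85]]' 45
python3 - <<'E'
from h import *
s=r.get_state(); print(s["eef_pos"],s["orientation"])
im=r.get_image("wrist")
cv2.imwrite("pics/wrist4.png",im)
for cs,st in reds(im):
    X=np.array([wray(s["eef_pos"],s["orientation"],q[0],.08) for q in cs]).astype(np.float32)
    print(st,cv2.fitEllipse(np.ascontiguousarray(X[:,:2]*1000)))
E
```

```text
time: 6.35
eef_pos: [0.5359, 0.1982, 0.1122]
orientation: [-1.573, 0.005, -0.074]
force: [0.7, 0.4, 0.5]
gripper_width: 0.0847
[0.53585005 0.19820499 0.11220056] [-1.57343889  0.00516318 -0.07406075]
[ 267  223  108  107 9000] ((537.3904418945312, 198.88983154296875), (52.477752685546875, 55.960601806640625), 175.08326721191406)
[ 285  389   79   44 2452] ((533.4752197265625, 119.09986877441406), (28.727394104003906, 41.6119270324707), 88.93280792236328)
```

View pics/wrist4.png

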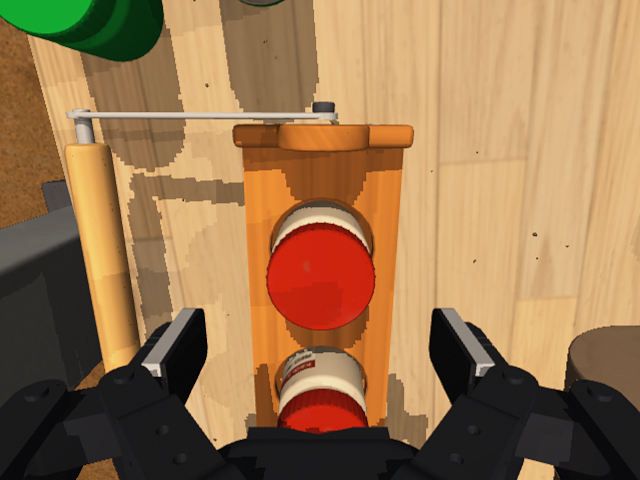

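The left jar's lid at (321,276) is centred between the fingers, and it agrees with the earlier estimate within 1-2 mm. Next: descend, close and lift.

```bash
python3 -m crank '[[1,0,-20,0,0,0,85],[0,0,-20,0,0,0,85],[0,0,-20,0,0,0,85],[0,0,-14,0,0,0,85],[0,0,-2,0,0,0,60],[0,0,0,0,0,0,30],[0,0,0,0,0,0,30],[0,0,0,0,0,0,30],[0,0,0,0,0,0,30],[0,0,0,0,0,0,30]]' 45
```

```text
time: 7.4
eef_pos: [0.5392, 0.1976, 0.0402]
orientation: [-1.57, -0.0, -0.076]
force: [-1.9, 1.2, 5.4]
gripper_width: 0.0549
```

```bash
python3 -m crank '[[0,0,5,0,0,0,30],[0,0,10,0,0,0,30],[0,0,10,0,0,0,30],[0,0,10,0,0,0,30],[0,0,10,0,0,0,30],[0,0,5,0,0,0,30],[0,0,0,0,0,0,30],[0,0,0,0,0,0,30],[0,0,0,0,0,0,30],[0,0,0,0,0,0,30]]'
python3 - <<'E'
from h import *
print(r.get_state()["force"],r.get_state()["ft_torque"])
cv2.imwrite("pics/side5.png",r.get_image("side")[200:360,200:400].repeat(3,0).repeat(3,1))
print(r.get_state()["force"])
cv2.imwrite("pics/wrist5.png",r.get_image("wrist"))
print(r.get_state()["force"],r.get_state()["eef_pos"])
E
```

```text
time: 8.4
eef_pos: [0.5387, 0.197, 0.0888]
orientation: [-1.571, 0.001, -0.076]
force: [-0.1, -0.1, -5.0]
gripper_width: 0.0545
[-0.14590745 -0.09701042 -5.04387686] [0.00647885 0.01992932 0.00820585]
[-0.16307347  0.08774688 -5.37202844]
[-0.63749255  0.72211857 -5.79997149] [0.53882217 0.19703641 0.0889506 ]
```

View pics/wrist5.png

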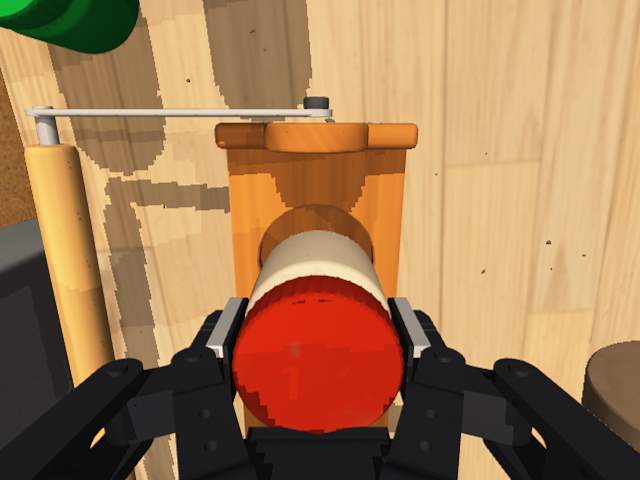

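View pics/side5.png

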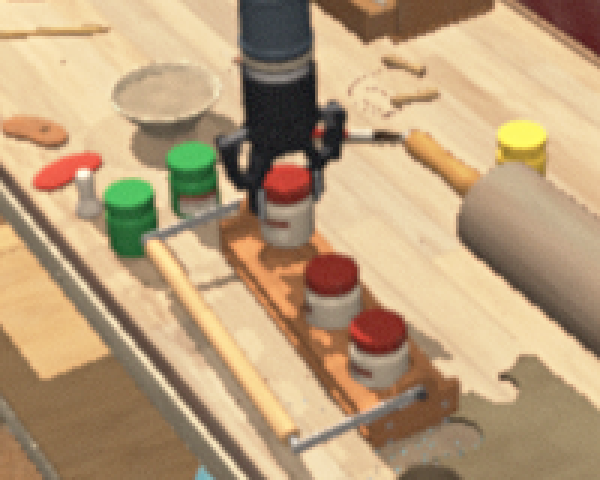

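The left jar is clear of the deck and upright (lid at (318,355) in the wrist view). The force is about -5 N, or roughly 0.5 kg, so this is probably the full one. I still need to try the others, so I set it back for now.

```bash
python3 -m crank '[[0,0,-10,0,0,0,30],[0,0,-10,0,0,0,30],[0,0,-10,0,0,0,30],[0,0,-10,0,0,0,30],[0,0,-5,0,0,0,30],[0,0,-3,0,0,0,30],[0,0,-1,0,0,0,30],[0,0,0,0,0,0,30],[0,0,0,0,0,0,30],[0,0,0,0,0,0,30]]'
```

```text
time: 9.5
eef_pos: [0.5393, 0.1973, 0.0406]
orientation: [-1.57, -0.001, -0.076]
force: [0.0, -0.3, -6.1]
gripper_width: 0.0548
```

```bash
python3 -m crank '[[0,0,-1,0,0,0,30],[0,0,-1,0,0,0,30],[0,0,0,0,0,0,30],[0,0,0,0,0,0,30],[0,0,0,0,0,0,60],[0,0,0,0,0,0,85],[0,0,0,0,0,0,85],[0,0,0,0,0,0,85],[0,0,0,0,0,0,85],[0,0,0,0,0,0,85]]'
```

```text
time: 10.5
eef_pos: [0.5391, 0.1971, 0.0383]
orientation: [-1.571, -0.0, -0.076]
force: [-0.2, 0.4, -0.4]
gripper_width: 0.0848
```

```bash
python3 -m crank '[[0,0,20,0,0,0,85],[0,0,25,0,0,0,85],[0,0,25,0,0,0,85],[-1.5,-20,5,0,0,0,85],[-1.5,-20,0,0,0,0,85],[-1.5,-20,0,0,0,0,85],[-1.5,-20,0,0,0,0,85],[-1.5,-19,0,0,0,0,85],[0,0,0,0,0,0,85],[0,0,0,0,0,0,85]]'
python3 - <<'E'
from h import *
s=r.get_state(); print(s["eef_pos"],s["orientation"])
im=r.get_image("wrist")
cv2.imwrite("pics/wrist6.png",im)
for cs,st in reds(im):
    X=np.array([wray(s["eef_pos"],s["orientation"],q[0],.08) for q in cs]).astype(np.float32)
    print(st,cv2.fitEllipse(np.ascontiguousarray(X[:,:2]*1000)))
E
```

```text
time: 11.5
eef_pos: [0.5311, 0.0975, 0.1129]
orientation: [-1.571, 0.001, -0.078]
force: [0.2, 0.7, -0.2]
gripper_width: 0.0852
[0.53111444 0.09745894 0.11287642] [-1.57083918e+00  7.48347240e-04 -7.75304484e-02]
[  256     0   128   124 13103] ((539.62939453125, 196.38397216796875), (49.06321334838867, 53.715301513671875), 86.12876892089844)
[ 263  221  109  107 8958] ((531.2822875976562, 99.01649475097656), (52.530277252197266, 55.7794075012207), 174.8522491455078)
[ 276  387   82   46 2644] ((524.8338623046875, 18.894094467163086), (30.386411666870117, 42.45587921142578), 84.34346771240234)
```

View pics/wrist6.png

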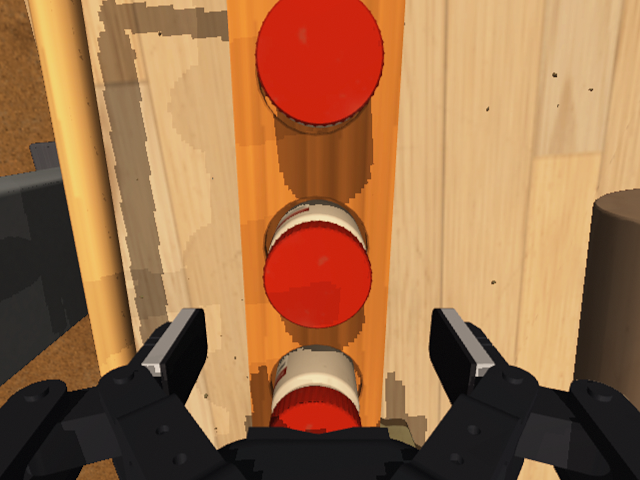

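The left jar is back in its hole and upright at (320,60). The middle lid at (317,275) is centred between the fingers.

```bash
python3 -m crank '[[0,1,-20,0,0,0,85],[0,0,-20,0,0,0,85],[0,0,-20,0,0,0,85],[0,0,-13,0,0,0,85],[0,0,-1,0,0,0,60],[0,0,0,0,0,0,30],[0,0,0,0,0,0,30],[0,0,0,0,0,0,30],[0,0,0,0,0,0,30],[0,0,0,0,0,0,30]]' 45
python3 -m crank '[[0,0,5,0,0,0,30],[0,0,10,0,0,0,30],[0,0,10,0,0,0,30],[0,0,10,0,0,0,30],[0,0,10,0,0,0,30],[0,0,5,0,0,0,30],[0,0,0,0,0,0,30],[0,0,0,0,0,0,30],[0,0,0,0,0,0,30],[0,0,0,0,0,0,30]]'
python3 - <<'E'
from h import *
print(r.get_state()["force"])
cv2.imwrite("pics/side7.png",r.get_image("side")[200:360,200:400].repeat(3,0).repeat(3,1))
print(r.get_state()["force"])
E
```

```text
time: 12.55
eef_pos: [0.5319, 0.0993, 0.0399]
orientation: [-1.57, -0.001, -0.076]
force: [-0.5, -0.2, 0.9]
gripper_width: 0.0547
time: 13.55
eef_pos: [0.5312, 0.0991, 0.0889]
orientation: [-1.571, 0.001, -0.076]
force: [0.3, 0.1, -2.6]
gripper_width: 0.0548
[ 0.32137859  0.11477832 -2.62014328]
[ 0.04334949 -0.1912775  -2.02118831]
```

View pics/side7.png

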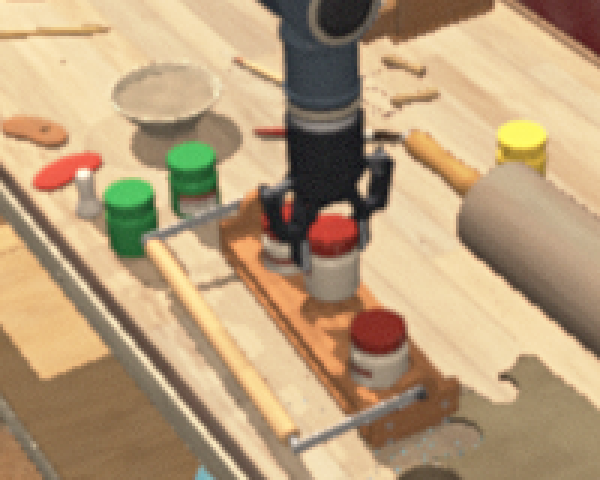

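The middle jar is lifted clear and weighs about 2.3 N, so it is light. I set it back.

```bash
python3 -m crank '[[0,0,-10,0,0,0,30],[0,0,-10,0,0,0,30],[0,0,-10,0,0,0,30],[0,0,-10,0,0,0,30],[0,0,-5,0,0,0,30],[0,0,-3,0,0,0,30],[0,0,-1,0,0,0,30],[0,0,-1,0,0,0,30],[0,0,0,0,0,0,30],[0,0,0,0,0,0,30]]'
python3 -m crank '[[0,0,-0.5,0,0,0,30],[0,0,0,0,0,0,30],[0,0,0,0,0,0,60],[0,0,0,0,0,0,85],[0,0,0,0,0,0,85],[0,0,0,0,0,0,85],[0,0,20,0,0,0,85],[0,0,25,0,0,0,85],[0,0,28,0,0,0,85],[0,0,0,0,0,0,85]]'
python3 -m crank '[[-1.5,-20,0,0,0,0,85],[-1.5,-20,0,0,0,0,85],[-1.5,-20,0,0,0,0,85],[-1.5,-20,0,0,0,0,85],[-1.5,-20,0,0,0,0,85],[0,0,0,0,0,0,85],[0,0,0,0,0,0,85],[0,0,0,0,0,0,85],[0,0,0,0,0,0,85],[0,0,0,0,0,0,85]]'
python3 - <<'E'
from h import *
s=r.get_state(); print(s["eef_pos"],s["orientation"])
im=r.get_image("wrist")
cv2.imwrite("pics/wrist8.png",im)
for cs,st in reds(im):
    X=np.array([wray(s["eef_pos"],s["orientation"],q[0],.08) for q in cs]).astype(np.float32)
    print(st,cv2.fitEllipse(np.ascontiguousarray(X[:,:2]*1000)))
E
```

```text
time: 14.6
eef_pos: [0.5316, 0.0991, 0.0399]
orientation: [-1.57, -0.0, -0.076]
force: [-1.3, -0.3, 3.2]
gripper_width: 0.0545
time: 15.6
eef_pos: [0.5342, 0.0995, 0.1151]
orientation: [-1.568, -0.007, -0.076]
force: [0.9, -0.1, -0.8]
gripper_width: 0.0849
time: 16.6
eef_pos: [0.5241, 0.0001, 0.1117]
orientation: [-1.571, 0.0, -0.074]
force: [0.4, -0.6, -0.2]
gripper_width: 0.0852
[5.24076526e-01 7.07383843e-05 1.11712819e-01] [-1.57054519e+00  5.63231894e-05 -7.44477080e-02]
[  255     0   128   131 13632] ((531.7078857421875, 96.95191955566406), (51.083988189697266, 53.305538177490234), 87.89197540283203)
[ 259  225  109  107 9056] ((522.2332763671875, 0.2534904479980469), (52.5078010559082, 56.19898223876953), 174.8590850830078)
```

View pics/wrist8.png

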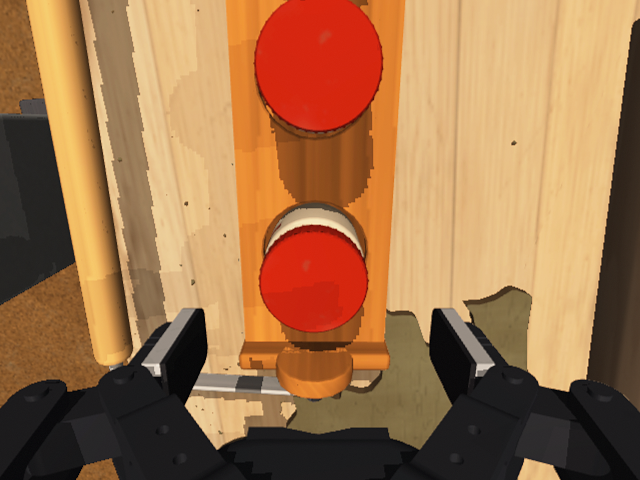

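The middle jar stands in its hole at (318,65). The right lid is at (313,279), about 2 mm toward -x of the fingers' centre. The end cheek at (315,365) lies clear of the fingers.

```bash
python3 -m crank '[[-1.5,-0.5,-20,0,0,0,85],[0,0,-20,0,0,0,85],[0,0,-20,0,0,0,85],[0,0,-12,0,0,0,85],[0,0,-1,0,0,0,60],[0,0,0,0,0,0,30],[0,0,0,0,0,0,30],[0,0,0,0,0,0,30],[0,0,0,0,0,0,30],[0,0,0,0,0,0,30]]' 45
python3 -m crank '[[0,0,5,0,0,0,30],[0,0,10,0,0,0,30],[0,0,10,0,0,0,30],[0,0,10,0,0,0,30],[0,0,10,0,0,0,30],[0,0,5,0,0,0,30],[0,0,0,0,0,0,30],[0,0,0,0,0,0,30],[0,0,0,0,0,0,30],[0,0,0,0,0,0,30]]'
python3 - <<'E'
from h import *
print(r.get_state()["force"])
cv2.imwrite("pics/side9.png",r.get_image("side")[200:360,200:400].repeat(3,0).repeat(3,1))
print(r.get_state()["force"])
E
```

```text
time: 17.65
eef_pos: [0.5231, -0.0013, 0.0395]
orientation: [-1.57, -0.001, -0.076]
force: [-0.8, 0.9, 3.2]
gripper_width: 0.0547
time: 18.65
eef_pos: [0.5222, -0.0014, 0.0884]
orientation: [-1.571, 0.001, -0.076]
force: [0.9, 0.7, -2.2]
gripper_width: 0.0543
[ 0.93783954  0.65116132 -2.15741889]
[ 1.15126142  0.51158525 -1.17386052]
```

View pics/side9.png

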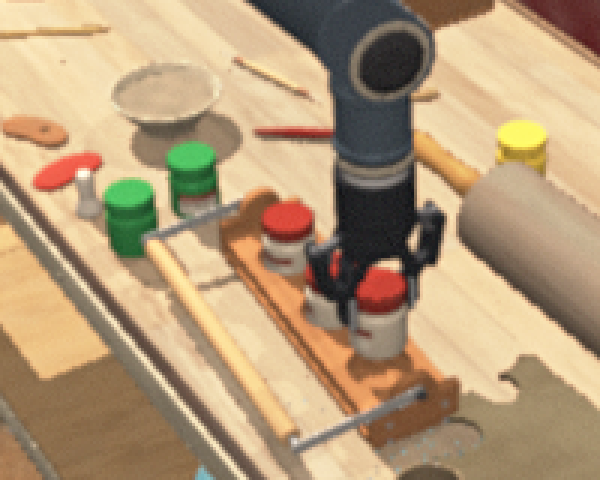

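The right jar is clear and weighs about 1.8 N, also light. So the left jar is the full one. I set this one back and return left.

```bash
python3 -m crank '[[0,0,-10,0,0,0,30],[0,0,-10,0,0,0,30],[0,0,-10,0,0,0,30],[0,0,-10,0,0,0,30],[0,0,-5,0,0,0,30],[0,0,-3,0,0,0,30],[0,0,-1,0,0,0,30],[0,0,-1,0,0,0,30],[0,0,0,0,0,0,30],[0,0,0,0,0,0,30]]'
python3 -m crank '[[0,0,-0.5,0,0,0,30],[0,0,0,0,0,0,30],[0,0,0,0,0,0,60],[0,0,0,0,0,0,85],[0,0,0,0,0,0,85],[0,0,0,0,0,0,85],[0,0,20,0,0,0,85],[0,0,25,0,0,0,85],[0,0,28,0,0,0,85],[0,0,0,0,0,0,85]]'
python3 -m crank '[[1.5,20,0,0,0,0,85],[1.5,20,0,0,0,0,85],[1.5,20,0,0,0,0,85],[1.5,20,0,0,0,0,85],[1.5,20,0,0,0,0,85],[2,20,0,0,0,0,85],[2,20,0,0,0,0,85],[2,20,0,0,0,0,85],[2,20,0,0,0,0,85],[1,18,0,0,0,0,85]]'
python3 -m crank '[[0,0,0,0,0,0,85],[0,0,0,0,0,0,85],[0,0,0,0,0,0,85],[0,0,0,0,0,0,85],[0,0,0,0,0,0,85],[0,0,0,0,0,0,85],[0,0,0,0,0,0,85],[0,0,0,0,0,0,85],[0,0,0,0,0,0,85],[0,0,0,0,0,0,85]]'
python3 - <<'E'
from h import *
s=r.get_state(); print(s["eef_pos"],s["orientation"])
im=r.get_image("wrist")
cv2.imwrite("pics/wrist10.png",im)
for cs,st in reds(im):
    X=np.array([wray(s["eef_pos"],s["orientation"],q[0],.08) for q in cs]).astype(np.float32)
    print(st,cv2.fitEllipse(np.ascontiguousarray(X[:,:2]*1000)))
cv2.imwrite("pics/scene10.png",r.get_image("scene"))
E
```

```text
time: 19.7
eef_pos: [0.5223, -0.0015, 0.0395]
orientation: [-1.57, 0.0, -0.076]
force: [-4.1, -0.6, 6.3]
gripper_width: 0.0549
time: 20.7
eef_pos: [0.5252, -0.0015, 0.1145]
orientation: [-1.569, -0.007, -0.076]
force: [0.5, 0.2, -0.5]
gripper_width: 0.0848
time: 21.7
eef_pos: [0.5387, 0.1977, 0.1104]
orientation: [-1.571, 0.001, -0.076]
force: [0.5, -0.1, 0.5]
gripper_width: 0.0851
time: 22.7
eef_pos: [0.539, 0.1966, 0.1113]
orientation: [-1.571, -0.0, -0.076]
force: [-0.1, 0.3, 0.1]
gripper_width: 0.0852
[0.53903725 0.19663632 0.11132283] [-1.57077857e+00 -8.12010661e-05 -7.59208970e-02]
[ 264  221  110  108 9119] ((539.9180908203125, 198.58763122558594), (52.49523162841797, 55.85343933105469), 174.9853515625)
[ 280  389   80   44 2452] ((534.4065551757812, 118.57623291015625), (28.42893409729004, 40.666664123535156), 85.89197540283203)
```

View pics/wrist10.png

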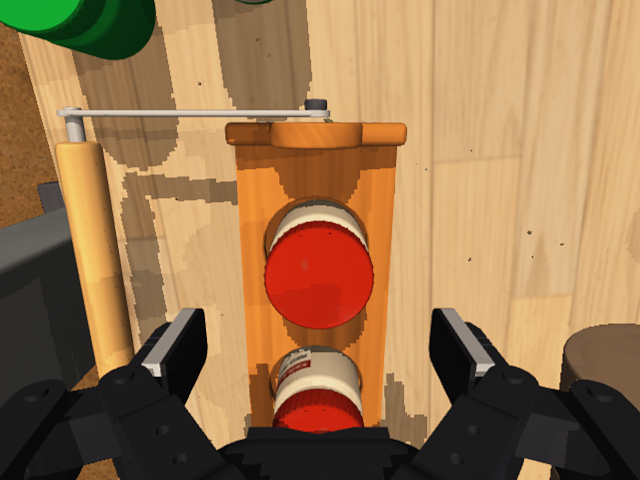

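View pics/scene10.png

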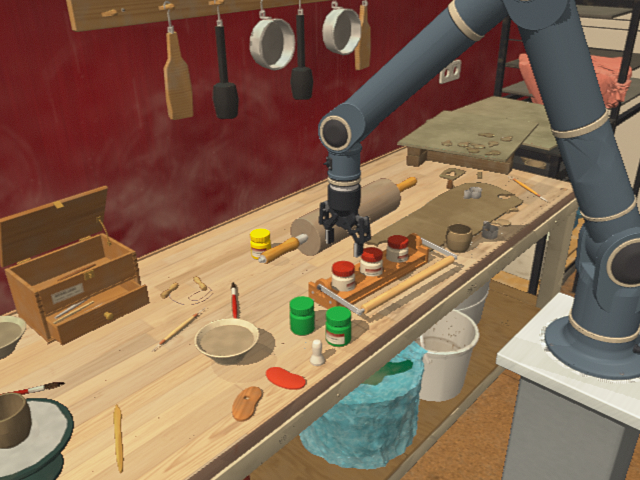

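All three jars stand in the carrier (scene: (343,275), (371,261), (398,248)). The pot, bowl and stamp are where they were. The left lid at (319,275) is between the fingers, so I take it up.

```bash
python3 -m crank '[[0,1,-20,0,0,0,85],[0,0,-20,0,0,0,85],[0,0,-20,0,0,0,85],[0,0,-12,0,0,0,85],[0,0,0,0,0,0,60],[0,0,0,0,0,0,30],[0,0,0,0,0,0,30],[0,0,0,0,0,0,30],[0,0,0,0,0,0,30],[0,0,0,0,0,0,30]]' 55
python3 -m crank '[[0,0,5,0,0,0,30],[0,0,10,0,0,0,30],[0,0,15,0,0,0,30],[0,0,20,0,0,0,30],[0,0,25,0,0,0,30],[0,0,25,0,0,0,30],[0,0,25,0,0,0,30],[0,0,25,0,0,0,30],[0,0,20,0,0,0,30],[0,0,10,0,0,0,30]]'
python3 -m crank '[[0,0,5,0,0,0,30],[0,0,0,0,0,0,30],[0,0,0,0,0,0,30],[0,0,0,0,0,0,30],[0,0,0,0,0,0,30],[0,0,0,0,0,0,30],[0,0,0,0,0,0,30],[0,0,0,0,0,0,30],[0,0,0,0,0,0,30],[0,0,0,0,0,0,30]]'
python3 - <<'E'
from h import *
print(r.get_state()["force"])
cv2.imwrite("pics/side11.png",r.get_image("side")[180:380,200:440].repeat(3,0).repeat(3,1))
im=r.get_image("scene"); cv2.imwrite("pics/scene11.png",im[180:360,220:460].repeat(3,0).repeat(3,1))
print(r.get_state()["force"])
E
```

```text
time: 23.8
eef_pos: [0.5399, 0.1978, 0.0403]
orientation: [-1.57, -0.002, -0.076]
force: [0.2, -0.2, 5.5]
gripper_width: 0.0544
time: 24.8
eef_pos: [0.5396, 0.1976, 0.222]
orientation: [-1.569, -0.003, -0.076]
force: [-0.1, 0.5, -5.1]
gripper_width: 0.0546
time: 25.8
eef_pos: [0.539, 0.1976, 0.2244]
orientation: [-1.571, -0.0, -0.076]
force: [0.0, -0.1, -5.8]
gripper_width: 0.0543
[ 0.04427105 -0.10837438 -5.81954478]
[ 0.13619784  0.55139089 -5.01621733]
```

View pics/side11.png

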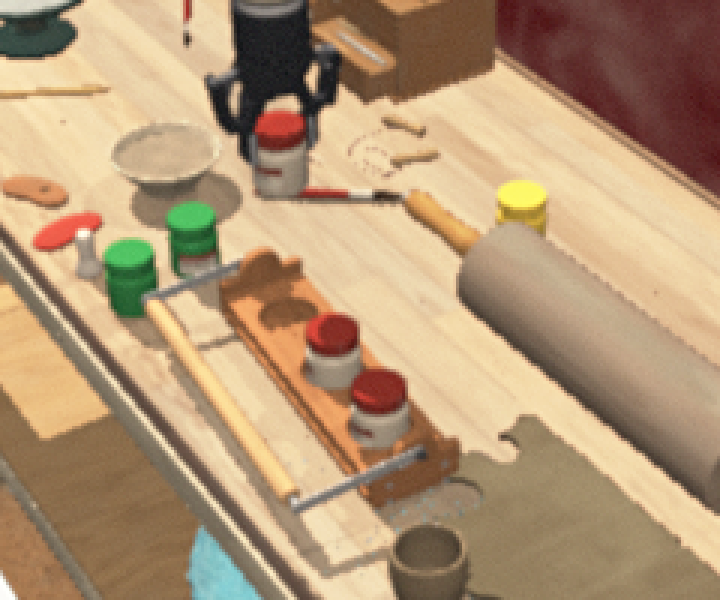

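View pics/scene11.png

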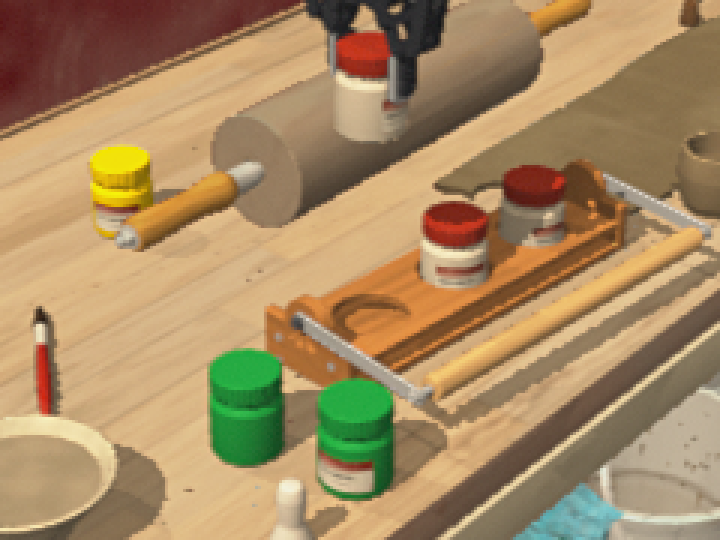

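The full jar is held upright at about 5.4 N, with its underside near 0.19 m. The two light jars stand in their pockets, and the handle is down.

```bash
python3 -c "
from cell import r
s=r.get_state();print(s['eef_pos'],s['joint_vel'].round(3));print(r.close_job())"
```

```text
[0.53906927 0.19764463 0.22437735] [ 0.001  0.     0.001 -0.001  0.    -0.    -0.   ]
the job is handed in; nothing more can be done
None
```

I handed the job in at about 26 s, holding the full jar, which came from the left pocket. No verdict was reported.

- **Handle:** I folded it down toward the robot, and it was still down in the last pictures.
- **Weights:** The left jar read about 5.4 N, the middle about 2.3 N and the right about 1.7 N. Readings vary by about 0.5 N, which leaves the full jar in no doubt. I lifted the jars left, middle, right and set each back in its pocket, then picked the left one up again.
- **Last checks:** The held jar is upright and still, with its underside about 19 cm above the table. The other two stand upright in the middle and right pockets. The pot, bowl and stamp look unmoved, and no check failed at the end.
- **Disagreement:** My first position estimates from the scene and side cameras differed by up to 15 mm. I used the wrist camera's positions instead, and they matched where the grasps ended up to within about 2 mm.

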